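# Gauge the smallest parcel

### The arm

A 7-joint arm with a two-finger parallel gripper is mounted at the origin on the work surface; the furniture and walls round the work are solid. World frame = base frame: x ahead of the robot, y to its left, z up, the work surface at z = 0. Lengths are in m, angles in rad, forces in N, time in s.
With the tool pointing down it reaches from about 0.425 to 0.825 m from the base axis. Payload 3.6 kg.
Tool frame: the origin (TCP) lies between the finger pads; the fingertips stand 22 mm ahead of it and the grasp point (between the pads) lies 3 mm ahead of it; z points along the fingers, y is the line along which they close (so a half turn about z gives the same grasp; the last joint's range is limited). The gripper opens to 85 mm and grips with 20 to 120 N. Pads are 22 mm wide; open, the fingers measure 114 mm over their backs; the gripper's body (76 mm by 85 mm) begins 54 mm behind the grasp point. The pads swing forward as they close: fully open they stand 13 mm farther back than shut.
Start: joints at [-1.317, 0.615, -0.013, 1.423, 0.008, 1.103, -0.04], TCP at [0.18, 0.625, 0.253] pointing down, gripper open.
Joint ranges: [-3.12, 3.12], [-0.3, 2.06], [-1.34, 1.32], [0.26, 2.42], [-1.36, 4.5], [0.01, 1.98], [-2.84, 2.84]. Speed limits (rad/s): [2.79, 2.79, 3.14, 3.14, 3.14, 3.14, 3.14].

### API

Orientations are given as a rotation vector (axis times angle).
In Python, from bench import robot gives the robot as it stands.
- The arm moves only by the shell command python3 steer.py 'ROWS' [FORCE]. ROWS is a JSON list of rows, 1 to 8 of them, each an object with the fields rot (a list: a rotation vector rx, ry, rz in rad), xyz (a list: dx, dy, dz in shares of the most that a row can go, 1 being 50 mm), aperture (the finger opening in m); a field left out counts as zero (the opening has to be given); each row shifts and turns the commanded pose from where the row before left it, along the tool's axes as they then stand; what a row does not reach is not made up. A row lasts 1/10 s, in which the tool goes at most 0.05 m and 0.15 rad, less where a joint would pass 70% of its speed; a pose out of reach is approached as far as the arm can. The fingers move at their own pace and stop on an object; FORCE is the grip in N (left out, the last holds). Time passes only in rows, so rows that do not move let the fingers close. It prints the time, the measured TCP pose, the force, the opening and the grip force at its end. Input that does not fit is refused with a message, and nothing moves.
- robot.state(): the state, without advancing time (a new reading comes with each control period).
- robot.capture(name): name is "scene" or "top"; returns the picture (420x560x3 uint8, red, green, blue); there is no depth.
- robot.camera_info(name): a dict with "K" (3x3 intrinsics, pixels), "k1" (the pictures are not rectified: a ray, as slopes to the right and down, at radius r is drawn at 1 + k1 r^2 times it, then the intrinsics apply), "view" (4x4, takes a point from world to camera coordinates). Camera axes: x right, y down, z forward; pixel columns grow to the right and rows downward; lengths in m; the calibration is good to about 2 mm. A picture is of the moment at which its call begins. camera_info takes no time and is no camera call.
- robot.sign_off(): hands the job in; it is judged then, once.
The state is a dict: "clock": time; "qpos": joint angles; "qvel": joint speeds; "joint_efforts": joint torques, N m; "eef_pos": TCP position; "tool_rot": TCP orientation; "ft_force": force on the tool from outside, world axes, zero at the start; "wrist_torque": the same for the moment, N m; "finger_gap": finger opening in m; "gripper_force": force on a finger pad.
Only numpy, scipy, OpenCV 4.12 (cv2) and the standard library are available. Lean on these libraries where they do the work, as an engineer would, in place of code of your own. Each camera call takes 0.05 s, during which the arm holds its last target. There are 200 camera calls.

### The job

Measure the length of the smallest parcel: lay it flat in the middle of the gauge's bed, between the jaws, with its long side along the slide, and let go of it. Then slide the jaw shut by its black grip until the parcel is held against the fixed jaw and the sprung steel face is pressed about half-way in, without ever bottoming it; let go and leave the jaw like that. Leave the other parcels and the tape roll where they are.

Things in the scene. Friction and masses are not known exactly. Their poses are not given: they have to be found in the camera images.
- parcel_small: The smallest of three brown cardboard parcels: 55 (its x) x 76 (its y) x 30 mm high, about 0.2 kg, firm. Origin: centre of its underside. The three parcels swap places between starts.
- parcel_long: Another brown parcel, 75 x 112 x 47 mm; origin at the centre of its underside. Leave alone.
- parcel_tall: Another brown parcel, 70 x 102 x 57 mm; origin at the centre of its underside. Leave alone.
- tape: Roll of brown parcel tape lying flat, 110 mm across, 48 mm high; origin at the centre of its underside. Leave alone.
- gauge: Parcel length gauge, fixed to the table: an aluminium bed 110 mm wide (x) and 280 mm long (y), its top 12 mm above the table. Origin: centre of its underside. The slide runs along its y axis. At its -y end stands the grey fixed jaw, 92 mm wide, its top 52 mm above the table, inner face at y = -110 mm. The sliding jaw is on the +y side. The bed has no side walls.
- jaw (a joint): Position of the sliding grey jaw along the bed (m): the gap between the fixed jaw and the sprung face when that face is not pressed in. 0 = shut, 0.14 = fully open; the gap grows as the jaw moves along the gauge's +y. It starts 0.112 to 0.138. The jaw slides with about 8 N of friction and stays where it is left. All of it but the grip is below 52 mm.
- face (a joint): How far the sprung steel face (84 mm wide, 15 to 51 mm above the table) on the front of the sliding jaw is pressed back into the jaw (m): 0 = free, 0.018 = bottomed. The spring gives 1.5 N at the start of its travel and 300 N/m more; the jaw's friction holds it when released. With a part of length L against the fixed jaw, it reads L minus jaw.
- jaw_grip (a point): Centre of the top of the sliding jaw's black square grip, an upright block 26 x 26 mm, sides parallel to the gauge's axes, reaching from 34 to 100 mm above the table; it stands 68 mm behind the front of the sprung face and moves with the jaw.

How it is judged:
By the outcome, as a careful person would: the job done as asked, in the order asked, and still so for the second after the job is handed in, with the robot touching nothing.
It also fails if it takes over 48 s, if anything falls off the work surface, if the arm or the gripper's body presses on something with over 40 N, if the wrist force passes 120 N, or if a joint passes its speed limit or range.

## Working session

There is one attempt and no reset: what is moved stays moved. The work goes in short steps, Python scripts to look and compute and a shell command to move; the robot and the scene stay as the last step left them, time stands still between calls to the robot, and variables do not carry over. Pictures are saved under pics/ and viewed, at most 12 in all, crops included, and the job is handed in when it is done.

```bash
ls; mkdir -p pics; python3 - <<'E'
from bench import robot
import cv2
for n in("scene","top"):
    cv2.imwrite(f"pics/{n}0.png",robot.capture(n)[:,:,::-1]); print(robot.camera_info(n))
s=robot.state();print(s)
E
```

```text
bench.py
pics
steer.py
{'K': array([[525.53557131,   0.        , 285.17313223],
       [  0.        , 525.53557131, 215.68347115],
       [  0.        ,   0.        ,   1.        ]]), 'k1': -0.18654302710813359, 'view': array([[ 0.81141005, -0.58411041, -0.02070655, -0.35831572],
       [-0.45324184, -0.60645673, -0.6532856 ,  0.31170213],
       [ 0.36903329,  0.53946757, -0.75682836,  1.23191436],
       [ 0.        ,  0.        ,  0.        ,  1.        ]])}
{'K': array([[543.35002474,   0.        , 279.74333202],
       [  0.        , 543.35002474, 211.6162386 ],
       [  0.        ,   0.        ,   1.        ]]), 'k1': -0.05123190101908998, 'view': array([[ 0.01293119, -0.99980068, -0.01521106,  0.04155148],
       [-0.9895841 , -0.01061486, -0.14356407,  0.48062156],
       [ 0.14337399,  0.01690908, -0.98952412,  1.40864205],
       [ 0.        ,  0.        ,  0.        ,  1.        ]])}
{'clock': 0.1, 'qpos': array([-1.31649264,  0.61585274, -0.01261147,  1.42477768,  0.00807699,
        1.10339175, -0.04039493]), 'qvel': array([-0.00087803, -0.00093649,  0.00055529, -0.00295803,  0.00085547,
        0.00083974,  0.00098448]), 'joint_efforts': array([ 1.19380751e-03, -4.70381677e+01,  2.60216352e-01, -1.71570075e+01,
        1.00903830e-02,  5.81341214e-03, -5.37225624e-07]), 'eef_pos': array([0.17993839, 0.62392059, 0.25222137]), 'tool_rot': array([-0.43950499, -3.11037227,  0.00370417]), 'ft_force': array([-0.37284861, -0.4319747 , -0.08958808]), 'wrist_torque': array([ 0.00627833, -0.00427099, -0.03839711]), 'gripper_force': 0.0, 'finger_gap': 0.08564503280551591}
```

View pics/scene0.png

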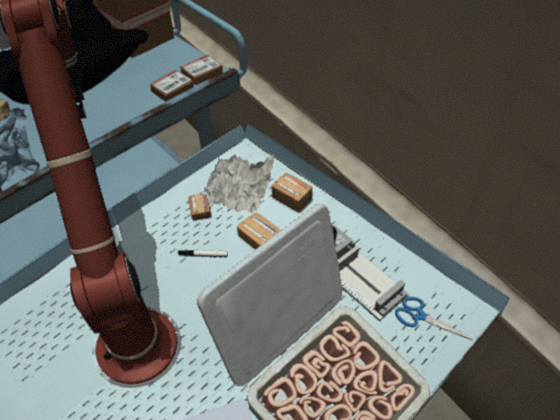

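View pics/top0.png

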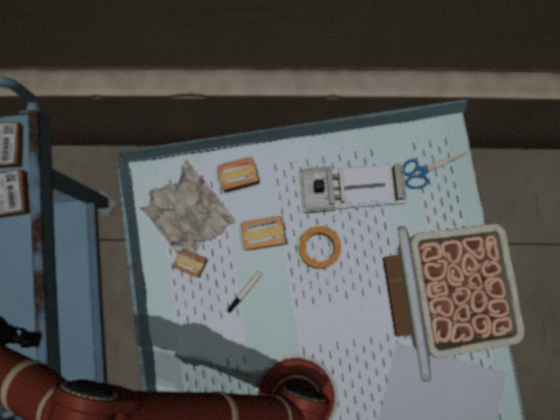

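The scene view shows the small parcel at about (200,206), and the gauge at (370,275), partly behind a lid. In the top view the small parcel is at (190,262), the grip at (319,186), the fixed jaw at (400,183), and the other parcels at (238,173) and (263,232). The tape is at (320,247).

```bash
cat > h.py <<'E'
import numpy as np, cv2
from bench import robot
def ray(n,px):
    c=robot.camera_info(n);K=c["K"];V=c["view"]
    D=np.array([c["k1"],0,0,0,0.])
    p=cv2.undistortPointsIter(np.float64(px).reshape(-1,1,2),K,D,None,None,(3,100,1e-12)).reshape(-1,2)
    d=np.c_[p,np.ones(len(p))]@V[:3,:3]
    return -V[:3,:3].T@V[:3,3],d
def onz(n,px,z):
    o,d=ray(n,px);return o+d*((z-o[2])/d[:,2])[:,None]
def rect(n,mask,z):
    "world min-area rectangle of largest blob"
    c=max(cv2.findContours(mask.astype(np.uint8),cv2.RETR_EXTERNAL,cv2.CHAIN_APPROX_NONE)[0],key=cv2.contourArea)
    P=onz(n,c.reshape(-1,2),z)[:,:2]
    return cv2.minAreaRect((P*1000).astype(np.float32)),cv2.boundingRect(c)
E
python3 - <<'E'
from h import *
a=cv2.imread("pics/top0.png");
hsv=cv2.cvtColor(a,cv2.COLOR_BGR2HSV)
br=((hsv[...,0]<22)&(hsv[...,1]>90)&(hsv[...,2]>60)).astype(np.uint8)
for (x,y,w,h,z) in [(165,240,50,45,.03),(215,150,50,48,.05),(235,210,55,45,.05)]:
    m=np.zeros_like(br);m[y:y+h,x:x+w]=br[y:y+h,x:x+w]
    m=cv2.morphologyEx(m,cv2.MORPH_CLOSE,np.ones((7,7)));print(rect("top",m,z))
dk=np.zeros_like(br);dk[170:205,300:335]=(hsv[170:205,300:335,2]<50);print('grip',rect("top",dk,.1))
A=cv2.resize(a[150:225,290:415],None,fx=6,fy=6,interpolation=cv2.INTER_CUBIC)
B=cv2.resize(a[235:290,160:220],None,fx=6,fy=6,interpolation=cv2.INTER_CUBIC)
o=np.zeros((450,750,3),np.uint8);o[:]=A
cv2.imwrite("pics/g.png",o);cv2.imwrite("pics/p.png",B)
E
```

```text
(((342.486572265625, 283.59637451171875), (73.3724594116211, 51.96156692504883), 67.85407257080078), (174, 250, 32, 26))
(((579.26904296875, 161.4528045654297), (69.41857147216797, 98.48634338378906), 15.902765274047852), (218, 158, 40, 33))
(((422.02301025390625, 90.07829284667969), (72.6194839477539, 107.29399871826172), 9.992134094238281), (242, 217, 44, 32))
grip (((539.093017578125, -51.92355728149414), (28.67594337463379, 22.97327995300293), 0.20645840466022491), (314, 180, 10, 12))
```

View pics/g.png

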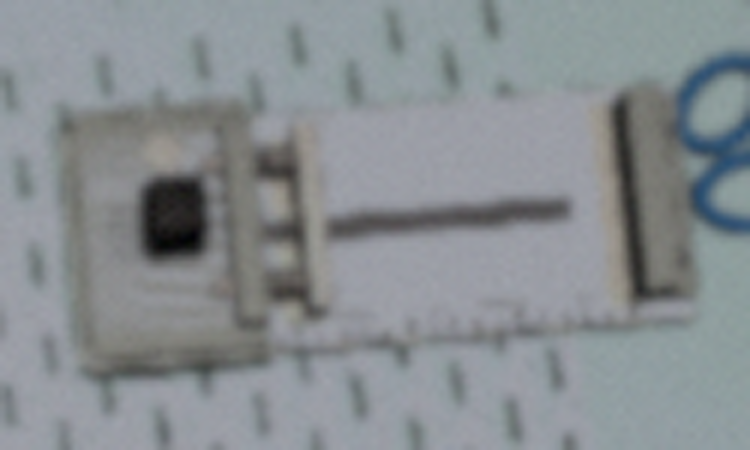

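View pics/p.png

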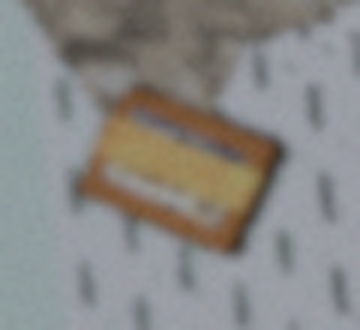

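The gauge crop shows the black grip, the sprung face strip and the fixed jaw, with the bed edges tilted about 5°. The parcel crop shows the paper close to the parcel's upper long edge. I'll compute the gauge frame, the lid height and the start-pose transforms, and check the paper in the scene view.

```bash
python3 - <<'E'
from h import *
np.set_printoptions(precision=4,suppress=True)
f=lambda L,z:print(z,onz("top",np.array(L)/6.+[290-.4,150-.4],z)[:,:2].tolist())
f([(270,350),(690,320),(330,100),(600,95)],.012)
f([(627,92),(665,85),(690,290),(640,298)],.052)
f([(312,122),(327,312)],.051)   # face front
f([(238,105),(262,322)],.052)
f([(147,182),(202,180),(204,240),(150,245)],.1)
# lid corner triangulation
def tri(p,q):
    o,d=ray("scene",[p]);o2,d2=ray("top",[q]);d=d[0];d2=d2[0]
    s=np.linalg.lstsq(np.c_[d,-d2],o2-o,rcond=None)[0];return o+s[0]*d,np.linalg.norm(o+s[0]*d-o2-s[1]*d2)
print(tri((326,206),(404,228)),tri((203,300),(426,379)))
s=cv2.imread("pics/scene0.png")
cv2.imwrite("pics/s.png",cv2.resize(s[140:260,175:330],None,fx=5,fy=5,interpolation=cv2.INTER_CUBIC))
E
```

```text
0.012 [[0.49506272597468803, -0.10033963010818897], [0.5107707059219562, -0.28967287716319434], [0.6104521511400065, -0.12786900838222007], [0.6141141193253157, -0.2508314650106481]]
0.052 [[0.6062121932634998, -0.2552857783698022], [0.6095797539331259, -0.27220671461281126], [0.5175587654703407, -0.28133482946763483], [0.5137590909695391, -0.2592916354408763]]
0.051 [[0.5913413544253702, -0.11580754118852707], [0.5062243576068917, -0.12204767932435096]]
0.052 [[0.598470263705426, -0.0830112008211116], [0.501317068123384, -0.09346303414413173]]
0.1 [[0.553447173047669, -0.04064147785740683], [0.554555825678053, -0.06405833040822609], [0.5285776420505194, -0.06493452345076914], [0.5261799723844252, -0.04201200475718032]]
(array([ 0.3982, -0.2022,  0.4156]), np.float64(0.003110177585743913)) (array([ 0.1169, -0.2406,  0.4129]), np.float64(0.006808245990222731))
```

View pics/s.png

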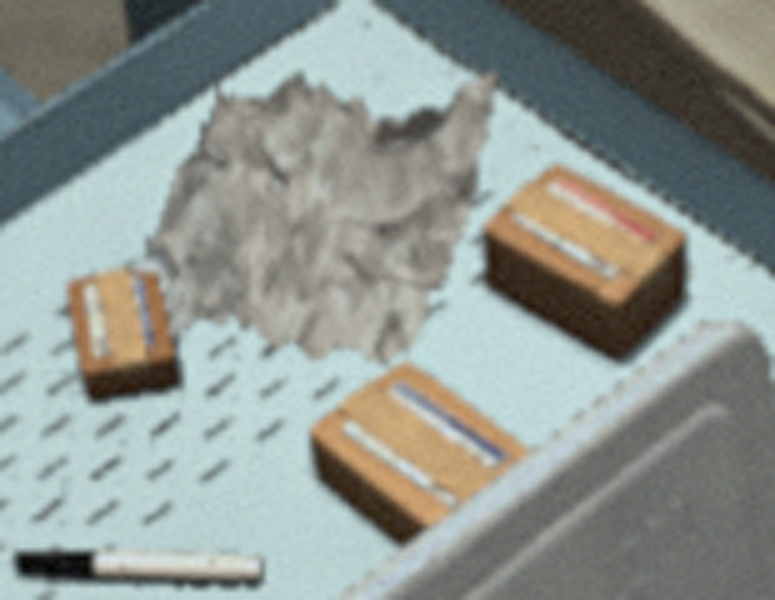

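The parcel's far-right corner sits next to crumpled paper, so I'll grip across the 55 mm width, slightly toward the near end. The lid is 0.41 m tall, with its end at about (0.40,-0.20).

```bash
cat >> h.py <<'E'
from scipy.spatial.transform import Rotation as R
def delta(p,ydir):
    "tool-frame shift to world point p, remaining tilt and turn about tool z to bring tool y along ydir (mod pi)"
    s=robot.state();M=R.from_rotvec(s["tool_rot"]).as_matrix()
    d=M.T@(np.array(p)-s["eef_pos"])
    v=M.T@np.array([*ydir,0.]);t=np.arctan2(-v[0],v[1]);t=(t+np.pi/2)%np.pi-np.pi/2
    print("shift",d.round(4),"turn z",round(t,4),"toolz",M[:,2].round(4),"toolx",M[:,0].round(3),"q",s["qpos"].round(2),"t",s["clock"])
E
python3 -c "
from h import *
delta([.3385,.2745,.10],[.926,-.377])"
```

```text
shift [-0.2492 -0.2914  0.1529] turn z -1.4649 toolz [-6.0e-04 -2.3e-03 -1.0e+00] toolx [-0.961  0.277 -0.   ] q [-1.32  0.62 -0.01  1.42  0.01  1.1  -0.04] t 0.1
```

The rows are not in the units I measure in: shifts go in shares of 50 mm. I convert before sending: -0.036 m is -0.72, -0.031 m is -0.62.

```bash
python3 steer.py '[{"xyz":[-0.62, -0.72, 0], "aperture":0.085}, {"xyz":[-0.62, -0.72, 0], "aperture":0.085}, {"xyz":[-0.62, -0.72, 0], "aperture":0.085}, {"xyz":[-0.62, -0.72, 0], "aperture":0.085}, {"xyz":[-0.62, -0.72, 0], "aperture":0.085}, {"xyz":[-0.62, -0.72, 0], "aperture":0.085}, {"xyz":[-0.62, -0.72, 0], "aperture":0.085}, {"xyz":[-0.62, -0.72, 0], "aperture":0.085}]' 40
python3 steer.py '[{"rot":[0, 0, 0.14], "aperture":0.068}, {"rot":[0, 0, 0.14], "aperture":0.068}, {"rot":[0, 0, 0.14], "aperture":0.068}, {"rot":[0, 0, 0.14], "aperture":0.068}, {"rot":[0, 0, 0.14], "aperture":0.068}, {"rot":[0, 0, 0.14], "aperture":0.068}, {"rot":[0, 0, 0.14], "aperture":0.068}, {"rot":[0, 0, 0.14], "aperture":0.068}]'
python3 steer.py '[{"rot":[0, 0, 0.14], "aperture":0.068}, {"rot":[0, 0, 0.14], "aperture":0.068}, {"rot":[0, 0, 0.14], "aperture":0.068}, {"rot":[0, 0, 0.137], "aperture":0.068}, {"aperture":0.068}]'
python3 -c "
from h import *
delta([.3385,.2745,.10],[.926,-.377]);print(robot.state()['finger_gap'])"
```

```text
clock: 0.9
eef_pos: [0.3389, 0.2771, 0.2532]
tool_rot: [-0.439, -3.111, 0.0]
ft_force: [0.6, 0.4, -0.4]
finger_gap: 0.0851
gripper_force: 0.0
clock: 1.7
eef_pos: [0.3383, 0.2789, 0.253]
tool_rot: [-2.032, -2.396, 0.001]
ft_force: [0.8, 0.4, -0.3]
finger_gap: 0.0681
gripper_force: 0.0
clock: 2.2
eef_pos: [0.3382, 0.279, 0.253]
tool_rot: [2.606, 1.753, -0.001]
ft_force: [0.3, -0.9, -0.2]
finger_gap: 0.0679
gripper_force: 0.0
shift [-0.0039  0.002   0.153 ] turn z 0.0001 toolz [-6.e-04 -8.e-04 -1.e+00] toolx [ 0.377  0.926 -0.001] q [-1.06  0.31  0.42  2.01 -0.17  0.86 -0.93] t 2.2
0.06793465665296668
```

```bash
python3 steer.py '[{"xyz":[-0.08, 0.04, 0.8], "aperture":0.068}, {"xyz":[0, 0, 0.9], "aperture":0.068}, {"xyz":[0, 0, 0.9], "aperture":0.068}, {"xyz":[0, 0, 0.8], "aperture":0.068}, {"xyz":[0, 0, 0.5], "aperture":0.068}, {"xyz":[0, 0, 0.4], "aperture":0.068}, {"xyz":[0, 0, 0.2], "aperture":0.068}, {"aperture":0.068}]'
python3 -c "
from h import *
delta([.3385,.2745,.028],[.926,-.377]);print(robot.state()['ft_force'])
a=robot.capture('top')[:,:,::-1];b=robot.capture('scene')[:,:,::-1]
r=lambda i,x,y:cv2.resize(i[y:y+80,x:x+60],None,fx=6,fy=6,interpolation=cv2.INTER_CUBIC)
cv2.imwrite('pics/d.png',np.hstack([r(a,160,220),r(b,170,160)]))"
```

```text
clock: 3.0
eef_pos: [0.3386, 0.2743, 0.0274]
tool_rot: [-2.606, -1.754, 0.004]
ft_force: [-1.1, -0.1, -0.2]
finger_gap: 0.0679
gripper_force: 0.0
shift [ 0.0002 -0.0002 -0.0006] turn z 0.001 toolz [-0.0021 -0.0011 -1.    ] toolx [ 0.376  0.927 -0.002] q [-0.83  0.71  0.15  2.22 -0.43  0.23 -0.69] t 3.0
[-1.10037154 -0.05093119 -0.17152349]
```

View pics/d.png

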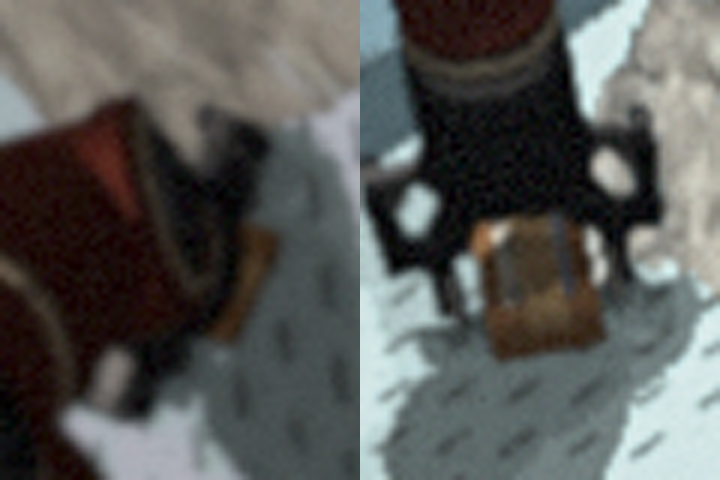

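The fingers straddle the parcel, left finger at about (450,300) and right at (615,265) in the crop. There is no contact force. I'll close and lift.

Scaled: -0.04 m is -0.8, -0.03 m is -0.6.

```bash
python3 steer.py '[{"aperture":0.04}, {"aperture":0.04}, {"aperture":0.04}, {"aperture":0.04}, {"aperture":0.04}]' 40
python3 steer.py '[{"xyz":[0, 0, -0.6], "aperture":0.04}, {"xyz":[0, 0, -0.8], "aperture":0.04}, {"xyz":[0, 0, -0.8], "aperture":0.04}, {"xyz":[0, 0, -0.8], "aperture":0.04}, {"xyz":[0, 0, -0.6], "aperture":0.04}, {"aperture":0.04}]'
python3 -c "
from h import *
delta([.5547,-.1825,.20],[.9965,.0837])"
```

```text
clock: 3.6
eef_pos: [0.3397, 0.2751, 0.0295]
tool_rot: [-2.607, -1.753, -0.004]
ft_force: [0.8, 0.1, 6.8]
finger_gap: 0.0544
gripper_force: 43.3
clock: 4.2
eef_pos: [0.3405, 0.276, 0.2121]
tool_rot: [-2.605, -1.753, -0.014]
ft_force: [-0.0, 0.5, -2.0]
finger_gap: 0.0547
gripper_force: 44.0
shift [-0.3442  0.371   0.0104] turn z -0.4699 toolz [ 0.0064  0.0068 -1.    ] toolx [0.377 0.926 0.009] q [-1.05  0.37  0.44  2.07 -0.23  0.73 -0.86] t 4.2
```

Scaled: 0.035 m is 0.7, -0.033 m is -0.66.

```bash
python3 steer.py '[{"xyz":[-0.66, 0.7, 0], "aperture":0.04}, {"xyz":[-0.66, 0.7, 0], "aperture":0.04}, {"xyz":[-0.66, 0.7, 0], "aperture":0.04}, {"xyz":[-0.66, 0.7, 0], "aperture":0.04}, {"xyz":[-0.66, 0.7, 0], "aperture":0.04}, {"xyz":[-0.66, 0.7, 0], "aperture":0.04}, {"xyz":[-0.66, 0.7, 0], "aperture":0.04}, {"xyz":[-0.66, 0.7, 0], "aperture":0.04}]'
python3 steer.py '[{"rot":[0, 0, -0.12], "aperture":0.04}, {"rot":[0, 0, -0.12], "aperture":0.04}, {"rot":[0, 0, -0.12], "aperture":0.04}, {"rot":[0, 0, -0.11], "aperture":0.04}, {"aperture":0.04}]'
python3 -c "
from h import *
delta([.5555,-.1895,.20],[.9965,.0837])
cv2.imwrite('pics/e.png',np.hstack([robot.capture('top')[60:,160:,::-1],robot.capture('scene')[60:,:400,::-1]]))"
```

```text
clock: 5.0
eef_pos: [0.498, -0.0769, 0.207]
tool_rot: [-2.605, -1.752, 0.003]
ft_force: [1.4, 0.4, -1.9]
finger_gap: 0.0544
gripper_force: 43.9
clock: 5.5
eef_pos: [0.4974, -0.0753, 0.207]
tool_rot: [-2.125, -2.31, 0.002]
ft_force: [-0.4, -0.3, -1.9]
finger_gap: 0.0547
gripper_force: 43.9
shift [-0.1186  0.0484  0.0068] turn z -0.0008 toolz [-0.0029  0.001  -1.    ] toolx [-0.083  0.997  0.001] q [-0.11  0.46  0.31  1.91 -0.19  0.81  0.39] t 5.5
```

View pics/e.png

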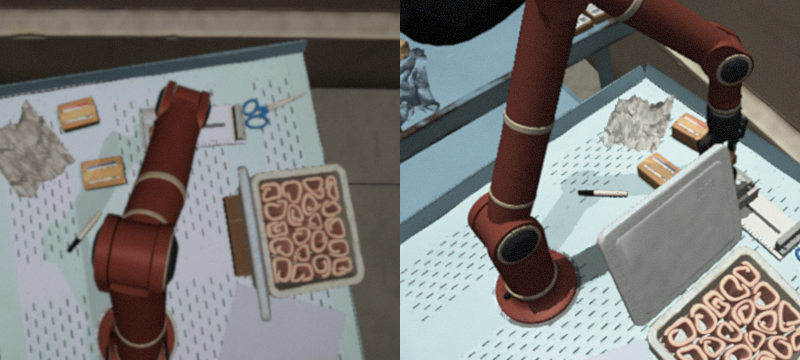

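The forearm passes well above and to the left of the lid, so I'll move over the bed and descend.

Scaled: 0.04 m is 0.8, -0.03 m is -0.6.

```bash
python3 steer.py '[{"xyz":[-0.6, 0.24, 0], "aperture":0.04}, {"xyz":[-0.6, 0.24, 0], "aperture":0.04}, {"xyz":[-0.6, 0.24, 0], "aperture":0.04}, {"xyz":[-0.56, 0.24, 0], "aperture":0.04}, {"xyz":[0, 0, 0.8], "aperture":0.04}, {"xyz":[0, 0, 0.8], "aperture":0.04}, {"xyz":[0, 0, 0.6], "aperture":0.04}, {"aperture":0.04}]'
python3 -c "
from h import *
delta([.5555,-.1895,.040],[.9965,.0837])
cv2.imwrite('pics/f.png',np.hstack([robot.capture('top')[60:,160:,::-1],robot.capture('scene')[60:,:400,::-1]]))"
```

```text
clock: 6.4
eef_pos: [0.5527, -0.1873, 0.0935]
tool_rot: [-2.121, -2.303, 0.007]
ft_force: [-0.7, -0.1, -1.9]
finger_gap: 0.0546
gripper_force: 43.8
shift [-0.0027  0.0032  0.0535] turn z -0.0018 toolz [-0.0109  0.0036 -0.9999] toolx [-0.082  0.997  0.005] q [ 0.14  0.72  0.25  1.78 -0.26  0.68  0.61] t 6.4
```

View pics/f.png

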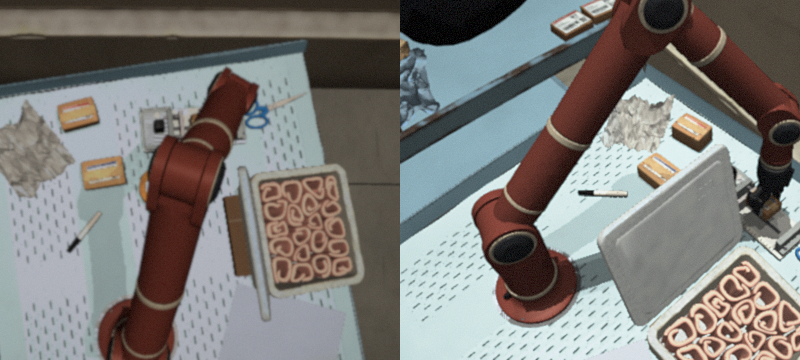

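Scaled: 0.02 m is 0.4, 0.008 m is 0.16.

```bash
python3 steer.py '[{"xyz":[-0.06, 0.06, 0.4], "aperture":0.04}, {"xyz":[0, 0, 0.4], "aperture":0.04}, {"xyz":[0, 0, 0.16], "aperture":0.04}, {"xyz":[0, 0, 0.04], "aperture":0.04}, {"xyz":[0, 0, 0.02], "aperture":0.04}, {"aperture":0.04}]'
python3 -c "
from h import *
delta([.5555,-.1895,.040],[.9965,.0837])"
```

```text
clock: 7.1
eef_pos: [0.5603, -0.1922, 0.0485]
tool_rot: [2.126, 2.31, 0.001]
ft_force: [0.7, -0.4, -2.0]
finger_gap: 0.0543
gripper_force: 43.8
shift [ 0.0031 -0.0046  0.0085] turn z -0.0008 toolz [ 2.2e-03 -8.0e-04 -1.0e+00] toolx [-0.083  0.997 -0.001] q [ 0.16  0.8   0.22  1.79 -0.28  0.59  0.64] t 7.1
```

Scaled: -0.0045 m is -0.09, 0.003 m is 0.06.

```bash
python3 steer.py '[{"xyz":[0.06, -0.09, 0.08], "aperture":0.04}, {"xyz":[0, 0, 0.02], "aperture":0.04}, {"aperture":0.04}]'
python3 steer.py '[{"xyz":[0, 0, 0.04], "aperture":0.04}, {"aperture":0.04}]'
python3 -c "
from h import *
delta([.5555,-.1895,.040],[.9965,.0837])"
```

```text
clock: 7.4
eef_pos: [0.5544, -0.1891, 0.0423]
tool_rot: [-2.127, -2.311, 0.0]
ft_force: [0.5, -0.4, -1.7]
finger_gap: 0.0549
gripper_force: 43.9
clock: 7.6
eef_pos: [0.5548, -0.1893, 0.0416]
tool_rot: [2.127, 2.312, 0.001]
ft_force: [-1.1, 0.7, 6.7]
finger_gap: 0.0549
gripper_force: 44.9
shift [-0.0002  0.0007  0.0016] turn z -0.0008 toolz [ 4.e-04  3.e-04 -1.e+00] toolx [-0.083  0.997  0.   ] q [ 0.16  0.8   0.21  1.8  -0.29  0.57  0.64] t 7.6
```

Contact with the bed at 6.7 N. I'll release, lift, and head for above the grip.

Scaled: -0.04 m is -0.8, -0.02 m is -0.4.

```bash
python3 steer.py '[{"xyz":[0, 0, -0.02], "aperture":0.07}, {"aperture":0.07}, {"aperture":0.07}, {"xyz":[0, 0, -0.4], "aperture":0.07}, {"xyz":[0, 0, -0.8], "aperture":0.07}, {"xyz":[0, 0, -0.8], "aperture":0.07}, {"xyz":[0, 0, -0.8], "aperture":0.07}, {"xyz":[0, 0, -0.2], "aperture":0.07}]'
python3 steer.py '[{"xyz":[0.68, 0, 0], "aperture":0.07}, {"xyz":[0.68, 0, 0], "aperture":0.07}, {"xyz":[0.68, 0, 0], "aperture":0.07}, {"xyz":[0.68, 0, 0], "aperture":0.07}, {"aperture":0.07}]'
python3 -c "
from h import *
delta([.5425,-.053,.085],[.9965,.0837])
a=robot.capture('top')[:,:,::-1];b=robot.capture('scene')[:,:,::-1]
cv2.imwrite('pics/i.png',a)
cv2.imwrite('pics/j.png',np.hstack([cv2.resize(a[150:225,290:415],None,fx=4,fy=4),cv2.resize(b[210:285,320:395],None,fx=4,fy=4)]))"
```

```text
clock: 8.4
eef_pos: [0.5572, -0.1906, 0.1961]
tool_rot: [2.122, 2.305, 0.006]
ft_force: [0.8, -0.4, -0.3]
finger_gap: 0.0698
gripper_force: 0.0
clock: 8.9
eef_pos: [0.5429, -0.0464, 0.1901]
tool_rot: [-2.112, -2.318, -0.003]
ft_force: [-0.4, 0.1, 0.5]
finger_gap: 0.07
gripper_force: 0.0
shift [-0.0071 -0.0007  0.105 ] turn z 0.0092 toolz [-0.0029  0.005  -1.    ] toolx [-0.093  0.996  0.005] q [-0.15  0.54  0.3   1.81 -0.22  0.82  0.35] t 8.9
```

View pics/j.png

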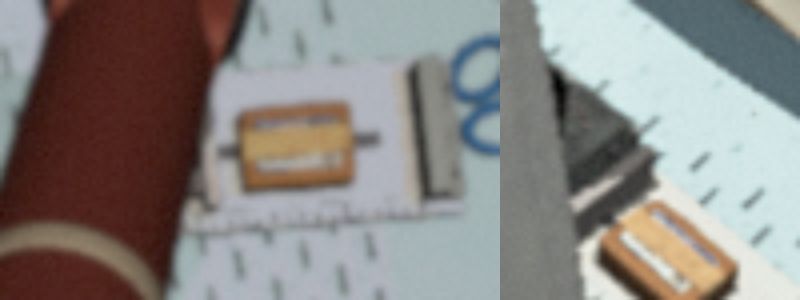

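The parcel lies on the bed, centred at about (297,146) in the crop and aligned with the slide, clear of both jaws. Next I'll descend on the grip.

```bash
python3 steer.py '[{"rot":[0, 0, 0.009], "xyz":[-0.14, -0.02, 0.6], "aperture":0.07}, {"xyz":[0, 0, 0.6], "aperture":0.07}, {"xyz":[0, 0, 0.5], "aperture":0.07}, {"xyz":[0, 0, 0.3], "aperture":0.07}, {"xyz":[0, 0, 0.1], "aperture":0.07}, {"aperture":0.07}]'
python3 -c "
from h import *
delta([.5425,-.053,.085],[.9965,.0837])"
```

```text
clock: 9.6
eef_pos: [0.5426, -0.0622, 0.0857]
tool_rot: [-2.14, -2.299, 0.003]
ft_force: [0.7, 0.1, 0.5]
finger_gap: 0.0697
gripper_force: 0.0
shift [0.0092 0.0005 0.0007] turn z -0.0119 toolz [-1.5e-03 -8.0e-04 -1.0e+00] toolx [-0.072  0.997 -0.001] q [-0.08  0.69  0.24  1.9  -0.28  0.58  0.42] t 9.6
```

Scaled: 0.009 m is 0.18.

```bash
python3 steer.py '[{"rot":[0, 0, -0.012], "xyz":[0.18, 0, 0], "aperture":0.07}, {"aperture":0.07}, {"aperture":0.01}, {"aperture":0.01}, {"aperture":0.01}, {"aperture":0.01}, {"aperture":0.01}, {"aperture":0.01}]' 60
python3 steer.py '[{"aperture":0.01}]'
python3 -c "
from h import *
delta([.5425,-.053,.085],[.9965,.0837])"
```

```text
clock: 10.4
eef_pos: [0.5461, -0.0516, 0.0875]
tool_rot: [2.118, 2.312, 0.007]
ft_force: [6.3, 0.8, 1.0]
finger_gap: 0.0254
gripper_force: 59.6
clock: 10.5
eef_pos: [0.5461, -0.0516, 0.0875]
tool_rot: [2.118, 2.312, 0.007]
ft_force: [6.0, 0.6, -0.1]
finger_gap: 0.0251
gripper_force: 59.6
shift [-0.0011 -0.0037  0.0025] turn z 0.0039 toolz [ 7.8e-03 -7.0e-04 -1.0e+00] toolx [-0.088  0.996 -0.001] q [-0.1   0.69  0.24  1.9  -0.28  0.58  0.41] t 10.5
```

```bash
python3 steer.py '[{"xyz":[0, 0.06, 0], "aperture":0.01}, {"xyz":[-0.08, 0, 0], "aperture":0.01}, {"xyz":[-0.16, 0, 0], "aperture":0.01}, {"xyz":[-0.16, 0, 0], "aperture":0.01}, {"xyz":[-0.16, 0, 0], "aperture":0.01}, {"xyz":[-0.16, 0, 0], "aperture":0.01}, {"xyz":[-0.12, 0, 0], "aperture":0.01}, {"aperture":0.01}]'
python3 -c "
from h import *
s=robot.state();u=np.array([-.0837,.9965])
print('travel',-u@(s['eef_pos'][:2]-[.5461,-.0516]),'lat',s['eef_pos'][:2]@[.9965,.0837]-np.array([.5461,-.0516])@[.9965,.0837],'Fu',u@s['ft_force'][:2],s['ft_force'])"
```

```text
clock: 11.3
eef_pos: [0.5497, -0.0902, 0.0875]
tool_rot: [-2.12, -2.316, -0.007]
ft_force: [-1.3, 6.6, 8.1]
finger_gap: 0.0253
gripper_force: 60.6
travel 0.03875917119045788 lat 0.000392943091364506 Fu 6.669148772980442 [-1.29252947  6.58400808  8.05605724]
```

```bash
cat > t.py <<'E'
from h import *
s=robot.state();u=np.array([-.0837,.9965])
print('travel',-u@(s['eef_pos'][:2]-[.5461,-.0516]),'Fu',u@s['ft_force'][:2],s['ft_force'])
E
python3 steer.py '[{"xyz":[-0.08, 0, -0.02], "aperture":0.01}, {"xyz":[-0.08, 0, 0], "aperture":0.01}, {"xyz":[-0.08, 0, 0], "aperture":0.01}, {"xyz":[-0.08, 0, 0], "aperture":0.01}, {"xyz":[-0.04, 0, 0], "aperture":0.01}]'|grep z;python3 t.py
python3 steer.py '[{"xyz":[-0.04, 0, 0], "aperture":0.01}, {"xyz":[-0.04, 0, 0], "aperture":0.01}]'|grep z;python3 t.py
python3 steer.py '[{"xyz":[-0.04, 0, 0], "aperture":0.01}, {"xyz":[-0.04, 0, 0], "aperture":0.01}]'|grep z;python3 t.py
```

```text
travel 0.054996604712290044 Fu 8.767262611973285 [-1.60113227  8.66357034  3.18745167]
travel 0.05859509663640735 Fu 8.839440812417841 [0.25284974 8.89172537 2.98994507]
travel 0.06250055410789888 Fu 8.747442996808255 [-0.13767381  8.76660281  2.27816118]
```

```bash

python3 steer.py '[{"xyz":[-0.02, 0, 0], "aperture":0.01}, {"xyz":[-0.02, 0, 0], "aperture":0.01}]'|grep z;python3 t.py
python3 steer.py '[{"xyz":[-0.02, 0, 0], "aperture":0.01}, {"xyz":[-0.02, 0, 0], "aperture":0.01}]'|grep z;python3 t.py
python3 steer.py '[{"xyz":[-0.02, 0, 0], "aperture":0.01}, {"xyz":[-0.02, 0, 0], "aperture":0.01}]'|grep z;python3 t.py
```

```text
travel 0.0641184998825706 Fu 9.814975205130398 [-1.94669536  9.68593759  3.74790814]
travel 0.06580826189270189 Fu 10.477463818750282 [-0.85039994 10.44283527  3.60935779]
travel 0.06747994469355756 Fu 10.865758004600318 [-2.05367952 10.73142502  4.76216959]
```

```bash

python3 steer.py '[{"xyz":[-0.02, 0, 0], "aperture":0.01}, {"xyz":[-0.02, 0, 0], "aperture":0.01}]'|grep z;python3 t.py
python3 steer.py '[{"xyz":[-0.02, 0, 0], "aperture":0.01}, {"aperture":0.01}]'|grep z;python3 t.py
python3 -c "
from h import *
a=robot.capture('top')[:,:,::-1]
cv2.imwrite('pics/k.png',cv2.resize(a[150:225,290:415],None,fx=6,fy=6,interpolation=cv2.INTER_CUBIC))"
```

```text
travel 0.06886269348546549 Fu 11.771086760744883 [-0.17968172 11.79733808  3.79911256]
travel 0.06991201260786369 Fu 10.45781102340592 [-0.97001143 10.4130668   4.70598375]
```

View pics/k.png

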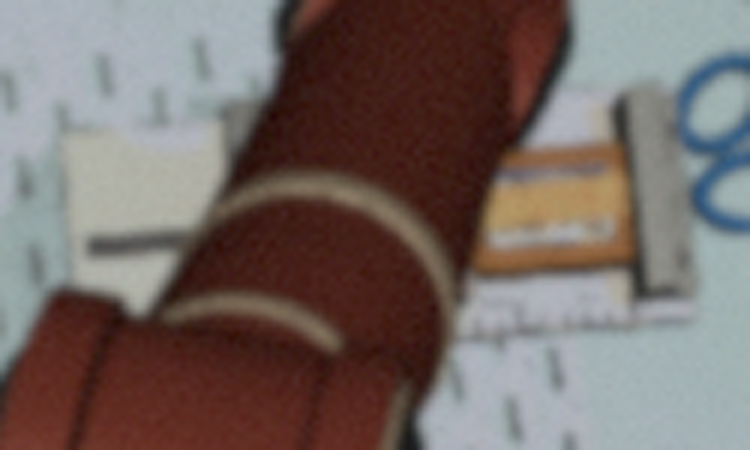

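The parcel's end meets the fixed jaw at about x=632 in the crop. Force and travel both put the face at roughly 8–9 mm in. I'll release, raise and check.

Scaled: -0.04 m is -0.8, -0.02 m is -0.4.

```bash
python3 steer.py '[{"aperture":0.07}, {"aperture":0.07}, {"aperture":0.07}, {"aperture":0.07}, {"xyz":[0, 0, -0.4], "aperture":0.07}, {"xyz":[0, 0, -0.8], "aperture":0.07}, {"xyz":[0, 0, -0.8], "aperture":0.07}, {"xyz":[0, 0, -0.8], "aperture":0.07}]'
python3 steer.py '[{"xyz":[0.9, 0, 0], "aperture":0.07}, {"xyz":[0.9, 0, 0], "aperture":0.07}, {"xyz":[0.9, 0, 0], "aperture":0.07}, {"xyz":[0.9, 0, 0], "aperture":0.07}, {"xyz":[0.9, 0, 0], "aperture":0.07}, {"xyz":[0.8, 0, 0], "aperture":0.07}, {"aperture":0.07}]'
python3 - <<'E'
from h import *
a=robot.capture('top')[:,:,::-1];cv2.imwrite('pics/l.png',a)
cv2.imwrite('pics/m.png',cv2.resize(a[150:225,290:415],None,fx=6,fy=6,interpolation=cv2.INTER_CUBIC))
v=cv2.cvtColor(a,cv2.COLOR_BGR2HSV)[...,2];m=np.zeros(v.shape,np.uint8);m[170:200,325:360]=v[170:200,325:360]<50
r=rect('top',m,.1);print(r, 'moved from (539.1,-51.9)',np.hypot(r[0][0][0]-539.1,r[0][0][1]+51.9))
E
```

```text
clock: 14.05
eef_pos: [0.5515, -0.1289, 0.2286]
tool_rot: [-2.125, -2.313, 0.001]
ft_force: [1.4, 0.1, -0.6]
finger_gap: 0.0699
gripper_force: 0.0
clock: 14.75
eef_pos: [0.5278, 0.1439, 0.2268]
tool_rot: [-2.107, -2.324, -0.004]
ft_force: [0.3, -0.4, -0.2]
finger_gap: 0.0702
gripper_force: 0.0
(((545.0057373046875, -119.54146575927734), (28.596614837646484, 25.802953720092773), 0.6052435636520386), (340, 178, 11, 12)) moved from (539.1,-51.9) 67.89878955604044
```

View pics/m.png

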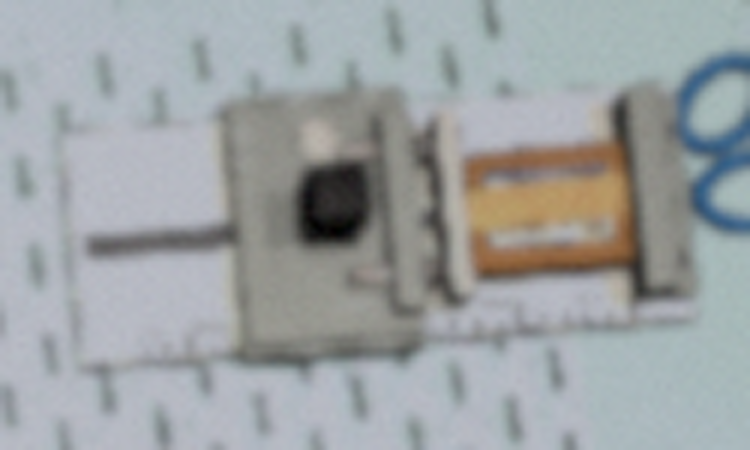

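The parcel is held between the sprung face (x≈463) and the fixed jaw (x≈632). The gap between the face and the jaw plate went from about 45 px to about 28 px, so the face is pressed in about 7–9 mm, which is about half-way. The arm is clear.

```bash
python3 -c "
from bench import robot
print(robot.sign_off())"
```

```text
the job is handed in; nothing more can be done
None
```

I handed the job in: the small parcel lies flat against the fixed jaw, the sprung face is pressed in an estimated 7–9 mm of its 18 mm, the gripper is clear of everything, and the other parcels and the tape were not touched.

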